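Turn a shaft's set-screw flat up and lock it in its jig

TASK

The shaft in the timber jig has a flat milled along one end for a set screw, and it may face any way but up; look or feel for it and turn the shaft in its bushes until the flat faces straight up. Then swing the red-handled clamp over until it is fully home, its bar lying on the flat, and let go. Leave the loose tools on the bench where they are.

Things in the scene. Friction and masses are not known exactly. Their poses are not given: they have to be found in the camera images.
- jig: Jig fixed on the bench top (z = 0): timber block 89 mm wide (x), 260 long (y), 75 high, an angle bracket 45 mm high at each end (200 mm from the middle). Origin at the centre of its underside, z up, x along the shaft towards its end with the flat, y towards the clamp's handle. Dark steel cheek plates on both sides (out to 59 mm in x, 56 mm wide, 130 high) carry the shaft's bushes.
- flat_end (a point): Point on the axis of the steel shaft, on the free end (70 mm long) with the flat, nearer the robot; (105, -63, 101.5) mm in the jig's frame, axes as the jig's. Shaft: 28 mm diameter, 260 long, level along the jig's x. Flat: 4 mm deep (10 mm from the axis, 19.6 wide, 24 across it), from this tip to beyond the clamp's bar. At the start it faces 60 degrees or more away from up: to either side or down.
- round_end (a point): Point on the shaft's axis on its other free end (70 mm long), at (-105, -63, 101.5) mm in the jig's frame; here the shaft is fully round. Either end can be gripped across and turned. The shaft turns without limit in its bushes, cannot slide or lift, stays where it is left and needs about 0.07 N m to turn. Axes as the jig's; they do not turn with the shaft.
- clamp_lever (a joint): Angle of the clamp's lever (rad): 0 fully home (bar level, handle up), 0.75 to 1.1 at the start, 1.36 fully open (bar up, handle lying back). It stays where left; 0.12 N m swings it. The bar, 14 mm wide, crosses the shaft 64 mm from the pivot; home, its underside clears the upturned flat by 0.5 mm. It presses a flat that is a little askew square; on the round it stops at about 0.055.
- clamp_pivot (a point): Pivot of the clamp's lever, at (0, 1, 107) mm in the jig's frame; the lever swings about the jig's x axis here. The clamp's base plate, 70 x 150 mm and 8 mm thick, is screwed on the timber. When open, the bar stands up to 215 mm above the bench at the jig's middle.
- handle_mid (a point): Middle of the clamp's red handle grip (20 mm wide along the jig's x, about 65 long), 95 mm from the pivot. Seen from the pivot it lies at an angle of 0.255 rad + the lever's angle from straight up, towards the jig's +y. It moves with the lever; pinch it across its 20 mm from above, or push it.
- wrench: The larger loose combination spanner, 184 mm long, 30 mm wide, 9 mm high, lying on the bench at the robot's right; origin under its middle.
- wrench_small: The smaller loose combination spanner, 134 mm long, 23 mm wide, 9 mm high, beside the larger; origin under its middle.
- hex_key: A loose dark hex key, 93 x 33 mm, 6 mm high, on the bench at the robot's left; origin under its middle.
- screwdriver: A loose screwdriver with a light blue handle, 200 mm long, 30 mm high, on the bench at the robot's left; origin under its middle.

How it is judged:
By the outcome, as a careful person would: the job done as asked, in the order asked, and still so for the second after the job is handed in, with the robot touching nothing.
It also fails if it takes over 72 s, if anything falls off the work surface, if the arm or the gripper's body presses on something with over 40 N, if the wrist force passes 120 N, or if a joint passes its speed limit or range.

ROBOT

A 6-joint arm with a two-finger parallel gripper is mounted at the origin on a cart in front of the work surface, level with it; the furniture and walls round the work are solid. World frame = base frame: x ahead of the robot, y to its left, z up, the work surface at z = 0. Lengths are in m, angles in rad, forces in N, time in s.
With the tool pointing down it reaches from about 0.35 to 0.775 m from the base axis. Payload 7.3 kg.
Tool frame: the origin (TCP) lies at the very end of the fingers, on their centre line; the grasp point (between the pads) lies 19 mm behind it (grip_point_offset is the distance from the TCP to the grasp point, in m); z points along the fingers, x is the direction in which the jaws open and shut, and the axes are right-handed (so a half turn about z gives the same grasp; the last joint's range is limited). The gripper opens to 92 mm and grips with 3 to 60 N. Pads are 19 mm wide; open, the fingers measure 130 mm over their backs; the gripper's body (75 mm by 190 mm) begins 47 mm behind the grasp point.
Start: joints at [0.966, 0.342, 1.524, -0, 1.275, -0.146], TCP at [0.232, 0.471, 0.227] pointing down, gripper open.
Joint ranges: [-2.53, 2.53], [-0.77, 2.02], [0.04, 2.7], [-1, 4.14], [0.28, 2.66], [-3.11, 3.11]. Speed limits (rad/s): [2.57, 2.57, 3.14, 3.14, 3.14, 3.14].

INTERFACE

Orientations are given as a rotation vector (axis times angle).
In Python, from station import * gives the robot as it stands.
- The arm moves only by the shell command python3 -m handwheel 'ROWS' [FORCE]. ROWS is JSON, one flat list of numbers, 7 for each row, row after row: the shift along the tool's x, y, z in cm, then the turn, a rotation vector about the tool's x, y, z in degrees, then the finger opening in cm, from 0 to 9.18. In form: [tx, ty, tz, rx, ry, rz, claw, tx, ty, tz, rx, ry, rz, claw, ...]. A call has 1 to 10 rows; each row is the pose to reach, as a shift and turn from the pose commanded when the call began, along the tool's axes at that moment; what a row does not reach only later rows make up. A row lasts 1/12 s, in which the tool goes at most 41.7 mm and 7.16 degrees, less where a joint would pass 70% of its speed; a pose out of reach is approached as far as the arm can. A call with a gripper value outside its range is refused whole. The fingers move at their own pace and stop on an object; FORCE is the grip in N (left out, the last holds). Time passes only in rows, so rows that repeat a pose let the fingers close. It gives the time, the measured TCP pose, the force and the opening at its end, in the units of the state.
- observe(): the state, without advancing time (a new reading comes with each control period).
- capture(name): name is "side" or "top" or "wrist"; returns the picture (384x512x3 uint8, red, green, blue); there is no depth.
- camera_params(name): a dict with "K" (3x3 intrinsics, pixels), "k1" (the pictures are not rectified: a ray, as slopes to the right and down, at radius r is drawn at 1 + k1 r^2 times it, then the intrinsics apply), "origin" and "orientation" of the camera in the world. Camera axes: x right, y up, looking along -z (the intrinsics and any distortion apply to the point x, -y, -z); pixel columns grow to the right and rows downward; lengths in m; the calibration is good to about 2 mm. A picture is of the moment at which its call begins: read the wrist's pose just before it. camera_params takes no time and is no camera call; for the wrist camera it gives the pose at the moment of the call.
- hand_in(): hands the job in, once; it reports no verdict.
The state is a dict: "time_s": time; "q": joint angles; "joint_vel": joint speeds; "joint_efforts": joint torques, N m; "ee_pos": TCP position; "ee_rot": TCP orientation; "wrist_force": force on the tool from outside, world axes, zero at the start; "torque": the same for the moment, N m; "gripper_width": opening from 0.0 (shut) to 1.0 (fully open).
Only numpy, scipy, OpenCV 4.12 (cv2) and the standard library are available. Lean on these libraries where they do the work, as an engineer would, in place of code of your own. Each camera call takes 0.05 s, during which the arm holds its last target.

## Working session

There is one attempt and no reset: what is moved stays moved. The work goes in short steps, Python scripts to look and compute and a shell command to move; the robot and the scene stay as the last step left them, time stands still between calls to the robot, and variables do not carry over. Pictures are saved under pics/ and viewed, and the job is handed in when it is done.

```bash
ls; mkdir -p pics; python3 - <<'E'
from station import *
import cv2
print(observe())
for n in ("side","top","wrist"):
    p=camera_params(n); print(n,p)
    im=capture(n); cv2.imwrite(f"pics/{n}0.png",im[:,:,::-1])
E
```

```text
pics
{'time_s': 0.0, 'q': array([ 9.66000390e-01,  3.42713929e-01,  1.52504015e+00, -3.86106003e-05,
        1.27538587e+00, -1.46002745e-01]), 'joint_vel': array([ 0.0004645 , -0.00187174, -0.00146295, -0.00045569, -0.00017881,
        0.00147174]), 'joint_efforts': array([-5.64980655e-04, -4.31251931e+01, -2.44218367e+01,  7.17659807e-02,
        5.59488160e-02, -8.07101901e-05]), 'ee_pos': array([0.2322577 , 0.47036646, 0.22604145]), 'ee_rot': array([ 2.66781897e+00,  1.65778582e+00, -2.20547837e-03]), 'wrist_force': array([-0.28418699,  0.48071406, -0.19329606]), 'torque': array([ 0.00497008, -0.0522502 ,  0.0018278 ]), 'gripper_width': 0.9981298124038934}
side {'K': array([[372.48966897,   0.        , 260.6671141 ],
       [  0.        , 372.48966897, 192.40146013],
       [  0.        ,   0.        ,   1.        ]]), 'k1': -0.07347595910950164, 'origin': array([ 0.32106773, -1.0261842 ,  0.55404109]), 'orientation': array([ 1.18602748, -0.1307104 , -0.2149313 ])}
top {'K': array([[415.88780557,   0.        , 255.06939221],
       [  0.        , 415.88780557, 192.54269161],
       [  0.        ,   0.        ,   1.        ]]), 'k1': -0.11035307226229135, 'origin': array([0.34519744, 0.01387096, 1.37205677]), 'orientation': array([ 0.14164508, -0.14775658, -1.57145197])}
wrist {'K': array([[267.95636467,   0.        , 256.22029518],
       [  0.        , 267.95636467, 193.14708394],
       [  0.        ,   0.        ,   1.        ]]), 'k1': -0.017428948221574824, 'origin': array([0.17063889, 0.50165383, 0.38453305]), 'orientation': array([-0.23197776, -0.14218776,  1.10563145])}
```

View pics/side0.png

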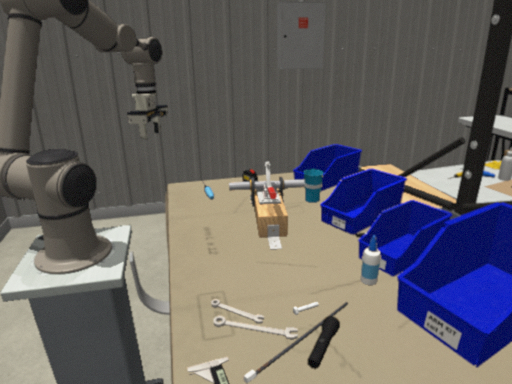

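View pics/top0.png

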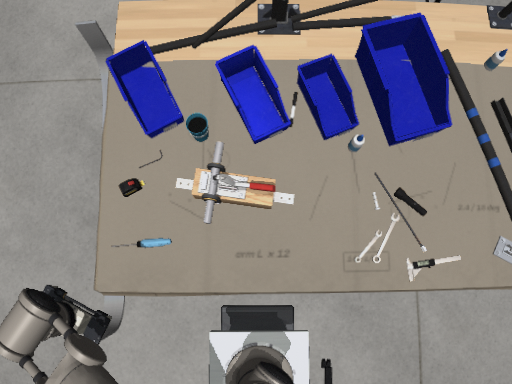

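View pics/wrist0.png

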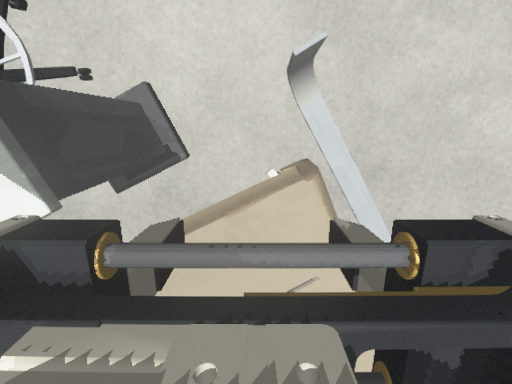

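Side: the jig is at about (270,200) with the clamp up. Top: the shaft runs from (208,220), nearer the robot, to (219,143), and the red handle is at (262,186). The jig's +y therefore points to the robot's right.

```bash
cat > h.py <<'E'
import numpy as np, cv2
from scipy.spatial.transform import Rotation as R
from station import *
def proj(P,p):
    P=np.atleast_2d(P); c=(P-p['origin'])@R.from_rotvec(p['orientation']).as_matrix()
    s=np.c_[c[:,0]/-c[:,2], c[:,1]/c[:,2]]; r2=(s**2).sum(1,keepdims=True)
    s=s*(1+p['k1']*r2); K=p['K']
    return s*[K[0,0],K[1,1]]+[K[0,2],K[1,2]]
def ray(uv,p):
    K=p['K']; d=(np.asarray(uv,float)-[K[0,2],K[1,2]])/[K[0,0],K[1,1]]; s=d.copy()
    for _ in range(20): s=d/(1+p['k1']*(s@s))
    v=R.from_rotvec(p['orientation']).as_matrix()@np.array([s[0],-s[1],-1]); return p['origin'],v
def onz(uv,p,z):
    o,v=ray(uv,p); return o+v*(z-o[2])/v[2]
def crop(im,x0,y0,x1,y1,k,name):
    cv2.imwrite(name,cv2.resize(im[y0:y1,x0:x1,::-1],None,fx=k,fy=k,interpolation=cv2.INTER_CUBIC))
E
python3 - <<'E'
import cv2
a=cv2.imread('pics/top0.png')[130:235,165:305]; cv2.imwrite('pics/topc.png',cv2.resize(a,None,fx=5.5,fy=5.5,interpolation=cv2.INTER_CUBIC))
a=cv2.imread('pics/side0.png')[150:255,215:335]; cv2.imwrite('pics/sidec.png',cv2.resize(a,None,fx=5.5,fy=5.5,interpolation=cv2.INTER_CUBIC))
E
```

```text
(no output)
```

View pics/topc.png

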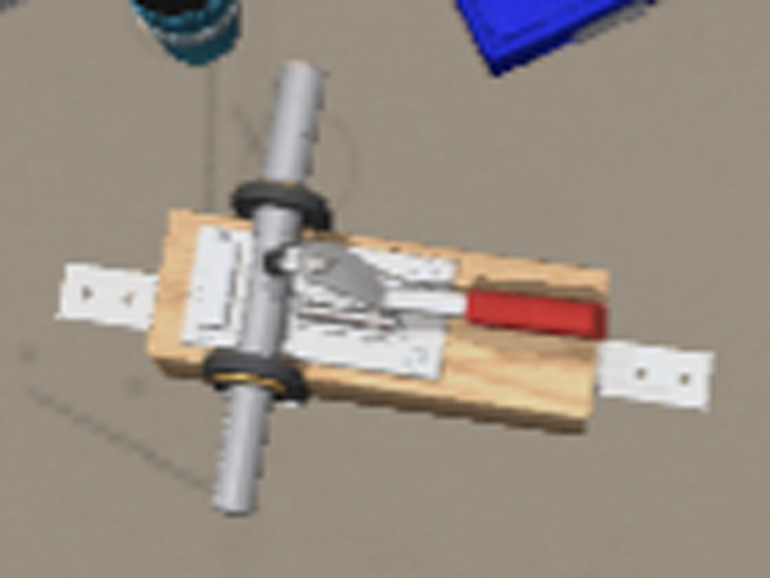

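View pics/sidec.png

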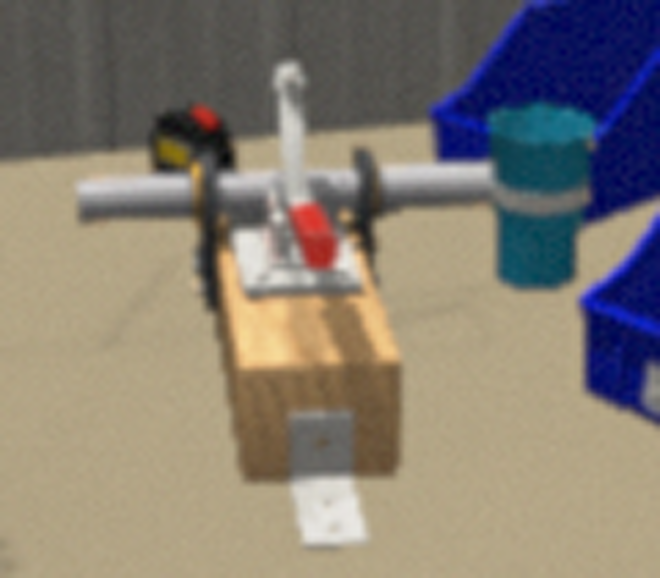

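The crop shows the near tip at about (233,503) and the far tip at (301,64) in crop pixels. The timber's top corners, bracket feet and red handle are all clear.

```bash
python3 - <<'E'
from h import *
p=camera_params('top'); f=lambda x,y:np.array([x,y])/5.5+[165-.4,130-.4]
n=onz(f(234,508),p,.1015); r=onz(f(302,63),p,.1015)
print(n,r,np.linalg.norm(n-r)); d=(n-r)[:2]; print('xdir',np.degrees(np.arctan2(d[1],d[0])))
c=[onz(f(*q),p,.075) for q in((172,210),(610,270),(588,415),(150,355))]
print(np.array(c)); m=np.mean(c,0);print('mid timber',m)
a=c[1]-c[0]+c[2]-c[3]; print('ydir',np.degrees(np.arctan2(a[1],a[0])),np.linalg.norm(a)/2)
l=onz(f(62,292),p,.003); rr=onz(f(711,380),p,.003); a=rr-l
print('feet mid',(l+rr)/2,np.linalg.norm(a),np.degrees(np.arctan2(a[1],a[0])))
th=np.degrees(np.arctan2(d[1],d[0]));print(th+90)
ex=-(r-n)/np.linalg.norm(r-n); ey=np.cross([0,0,1],ex)
print('jig from shaft',(n+r)/2+.063*ey)
E
```

```text
[0.49066186 0.1559844  0.1015    ] [0.74939955 0.12061983 0.1015    ] 0.26114334797807837
xdir 172.2169737258211
[[ 0.6687342   0.1979468   0.075     ]
 [ 0.63143323 -0.05744408  0.075     ]
 [ 0.54633357 -0.04354701  0.075     ]
 [ 0.58263539  0.20888412  0.075     ]]
mid timber [0.6072841  0.07645996 0.075     ]
ydir -98.24691725230673 0.2565641092621074
feet mid [0.60699267 0.07651754 0.003     ] 0.40076228851504153 -98.14771565023678
262.2169737258211
jig from shaft [0.61149911 0.07588247 0.1015    ]
```

```bash
python3 - <<'E'
from h import *
p=camera_params('wrist'); s=observe(); Rt=R.from_rotvec(s['ee_rot']).as_matrix(); Rc=R.from_rotvec(p['orientation']).as_matrix()
print('cam in tool',Rt.T@(p['origin']-s['ee_pos'])); print('look in tool',-Rt.T@Rc[:,2],'right',Rt.T@Rc[:,0],'up',Rt.T@Rc[:,1])
print(Rt)
E
```

```text
cam in tool [ 0.00048004 -0.06913965 -0.15840272]
look in tool [-2.62524318e-04  2.55666401e-01  9.66765030e-01] right [9.99999965e-01 8.60103928e-05 2.48803312e-04] up [ 1.95411926e-05 -9.66765062e-01  2.55666414e-01]
[[ 4.42895548e-01  8.96572989e-01 -6.39371667e-04]
 [ 8.96572536e-01 -4.42895978e-01 -9.16504169e-04]
 [-1.10488802e-03 -1.67327461e-04 -9.99999376e-01]]
```

```bash
cat >> h.py <<'E'
YAW=np.radians(172.0); EX=np.array([np.cos(YAW),np.sin(YAW),0]); EY=np.cross([0,0,1],EX); EZ=np.array([0,0,1.])
J0=np.array([.6085,.0763,0])
def jig(x,y,z): return J0+x*EX+y*EY+z*EZ   # m
def tool(tilt=0,roll=0,flip=0):
    """tool down, y away from robot along -EX; tilt: leans z toward -EX (deg); roll: rotation about EX (deg, +)"""
    y=-EX; z=-EZ; x=np.cross(y,z); M=np.c_[x,y,z]
    M=R.from_rotvec(np.radians(roll)*EX).as_matrix()@R.from_rotvec(np.radians(-tilt)*x).as_matrix()@M
    if flip: M=M@np.diag([-1,-1,1.])
    return M
def delta(P,M,s=None):
    s=s or observe(); Rt=R.from_rotvec(s['ee_rot']).as_matrix()
    return np.round((Rt.T@(P-s['ee_pos'])*100),2), np.round(np.degrees(R.from_matrix(Rt.T@M).as_rotvec()),1)
E
python3 - <<'E'
from h import *
print(tool()); print(delta(np.array([.40,.168,.25]),tool(30)))
E
```

```text
[[ 0.1391731   0.99026807  0.        ]
 [ 0.99026807 -0.1391731   0.        ]
 [ 0.          0.         -1.        ]]
(array([-19.7 ,  28.43,  -2.36]), array([-29.8,   4.8, -17.9]))
```

```bash
python3 -m handwheel '[-19.7,28.43,-2.36,-29.8,4.8,-17.9,9,-19.7,28.43,-2.36,-29.8,4.8,-17.9,9,-19.7,28.43,-2.36,-29.8,4.8,-17.9,9,-19.7,28.43,-2.36,-29.8,4.8,-17.9,9,-19.7,28.43,-2.36,-29.8,4.8,-17.9,9,-19.7,28.43,-2.36,-29.8,4.8,-17.9,9,-19.7,28.43,-2.36,-29.8,4.8,-17.9,9,-19.7,28.43,-2.36,-29.8,4.8,-17.9,9,-19.7,28.43,-2.36,-29.8,4.8,-17.9,9,-19.7,28.43,-2.36,-29.8,4.8,-17.9,9]'; python3 - <<'E'
from h import *
print(observe()['q'],delta(np.array([.40,.168,.25]),tool(30)))
p=camera_params('wrist');im=capture('wrist'); cv2.imwrite('pics/w1.png',im[:,:,::-1])
print(proj(jig(.13,-.063,.1015),p))
E
```

```text
time_s: 0.98
ee_pos: [0.4012, 0.1651, 0.2507]
ee_rot: [2.046, 1.769, 0.476]
wrist_force: [0.0, -0.2, -0.3]
gripper_width: 0.981
[ 0.40713313 -0.05240009  2.05932059 -0.41070763  0.71871283 -0.76465546] (array([ 0.27, -0.17, -0.02]), array([ 0.1,  0.1, -0.3]))
[[259.15806888 179.31527471]]
```

View pics/w1.png

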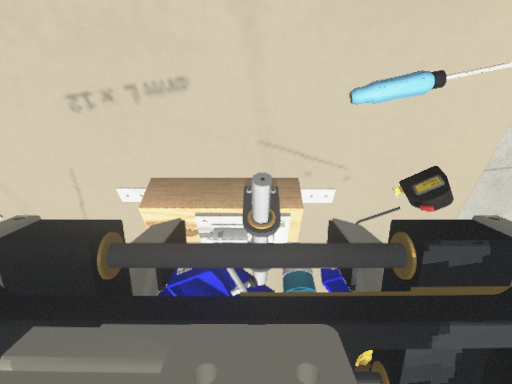

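```bash
python3 - <<'E'
import cv2
a=cv2.imread('pics/w1.png')[160:240,225:305]; cv2.imwrite('pics/w1c.png',cv2.resize(a,None,fx=7,fy=7,interpolation=cv2.INTER_CUBIC))
E
```

```text
(no output)
```

View pics/w1c.png

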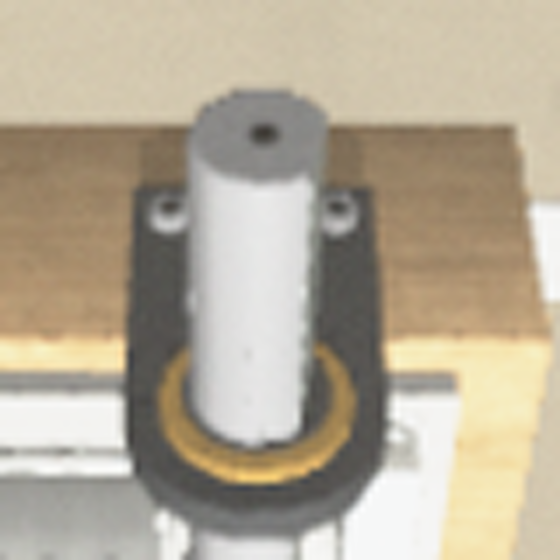

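```bash
python3 - <<'E'
from h import *
M=tool(45); tip=jig(.13,-.063,.1015)
P=tip-M[:,2]*.045-M[:,1]*(-.015)
print(P,delta(P,M))
E
```

```text
[0.4675263  0.1597317  0.14392641] (array([ 0.28,  0.48, 12.59]), array([-14.9,   0.1,  -0.2]))
```

```bash
python3 -m handwheel '[0.3,0.5,6,-14.9,0.1,-0.2,9,0.3,0.5,10,-14.9,0.1,-0.2,9,0.3,0.5,12.6,-14.9,0.1,-0.2,9,0.3,0.5,12.6,-14.9,0.1,-0.2,9,0.3,0.5,12.6,-14.9,0.1,-0.2,9]'; python3 - <<'E'
from h import *
p=camera_params('wrist');im=capture('wrist'); cv2.imwrite('pics/w2.png',im[:,:,::-1])
u=proj(jig(.13,-.063,.1015),p)[0].astype(int); print(u, observe()['q'])
crop(im,u[0]-50,max(0,u[1]-45),u[0]+50,u[1]+40,7,'pics/w2c.png')
E
```

```text
time_s: 1.45
ee_pos: [0.4689, 0.1557, 0.2067]
ee_rot: [1.904, 1.672, 0.638]
wrist_force: [-0.5, -0.1, 0.5]
gripper_width: 0.981
[258 137] [ 0.35967119  0.09656457  2.17497506 -0.99611738  0.36982323 -0.22632926]
```

View pics/w2c.png

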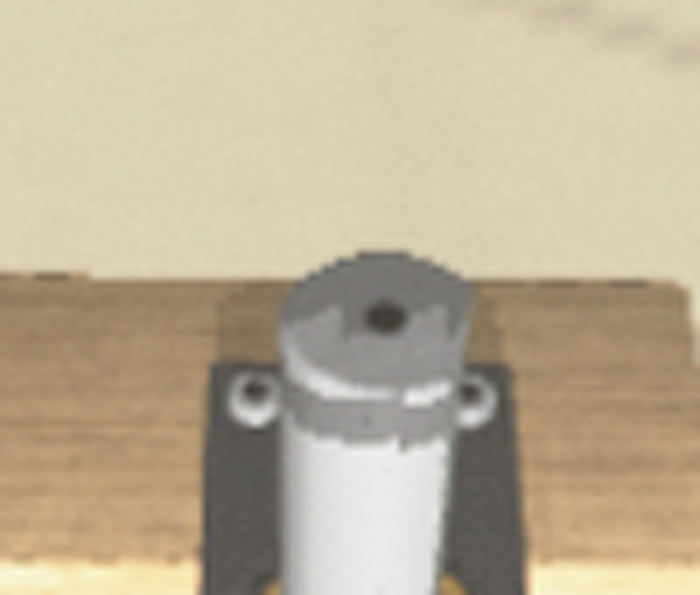

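The crop shows the end face as a D. The centre hole is at (384,317), the left side is round, and the right side is cut straight from about (475,288) to (464,372). Image right is world +y and image down is up, so the flat faces the robot's left, about 15° above level. I'll square it with a grip, then turn it.

```bash
python3 - <<'E'
from h import *
s=observe(); print(s['ee_pos'])
M=tool(0,-10); g=jig(.107,-.063,.1015)+np.array([0,.0025,0])
for b in (.10,0): 
    P=g+M[:,2]*(.019-b); print(P,delta(P,M))
E
```

```text
[0.47074908 0.15553787 0.20744194]
[0.50935168 0.14214979 0.18126943] (array([-0.86,  1.28,  4.6 ]), array([41.1,  8.9,  4.2]))
[0.5117684  0.15934562 0.08278865] (array([ 0.81, -5.21, 12.02]), array([41.1,  8.9,  4.2]))
```

```bash
python3 -m handwheel '[-0.9,1.3,4.6,41,9,4,9,-0.9,1.3,4.6,41,9,4,9,-0.9,1.3,4.6,41,9,4,9,-0.9,1.3,4.6,41,9,4,9,-0.9,1.3,4.6,41,9,4,9,-0.9,1.3,4.6,41,9,4,9,-0.9,1.3,4.6,41,9,4,9,-0.9,1.3,4.6,41,9,4,9]'; python3 - <<'E'
from h import *
M=tool(0,-10); g=jig(.107,-.063,.1015)+np.array([0,.0025,0])
print(observe()['q'])
for b in (.10,0): 
    P=g+M[:,2]*(.019-b); print(P,delta(P,M))
p=camera_params('wrist');im=capture('wrist'); cv2.imwrite('pics/w3.png',im[:,:,::-1])
print(proj([jig(.13,-.063,.1015),jig(.13,-.049,.1015),jig(.13,-.077,.1015)],p))
E
```

```text
time_s: 2.17
ee_pos: [0.5085, 0.1427, 0.1846]
ee_rot: [-2.308, -2.02, -0.245]
wrist_force: [0.4, 0.0, -0.2]
gripper_width: 0.984
[ 0.03637734  0.32915283  1.68232734  0.17358565  1.05302437 -1.48210636]
[0.50935168 0.14214979 0.18126943] (array([-0.1 ,  0.07,  0.32]), array([3.2, 0.7, 0.7]))
[0.5117684  0.15934562 0.08278865] (array([ 0.02, -0.48, 10.31]), array([3.2, 0.7, 0.7]))
[[253.07047602 170.69033292]
 [237.71283231 171.09378134]
 [268.15426149 170.29659402]]
```

View pics/w3.png

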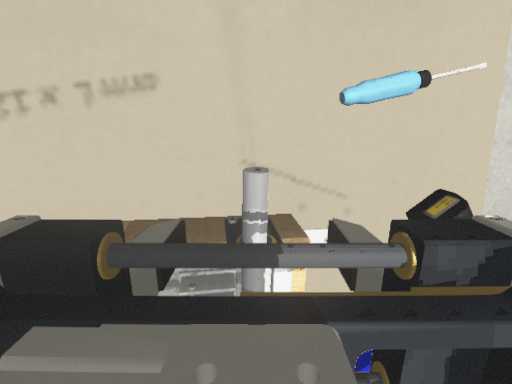

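The shaft spans columns 243–269, so its centre is at 256 against the predicted 253. That fits the 2.5 mm offset I added. Descending.

```bash
python3 -m handwheel '[0,0,3,3.2,0.7,0.7,9,0,-0.5,6.5,3.2,0.7,0.7,9,0,-0.5,9.5,3.2,0.7,0.7,9,0,-0.5,10.3,3.2,0.7,0.7,9,0,-0.5,10.3,3.2,0.7,0.7,9]';  python3 -m handwheel '[0,0,0,0,0,0,2,0,0,0,0,0,0,2,0,0,0,0,0,0,2,0,0,0,0,0,0,2,0,0,0,0,0,0,2,0,0,0,0,0,0,2]' 12; python3 - <<'E'
from h import *
s=observe();print(s['torque'],s['gripper_width']*.0918)
M=tool(0,-10); g=jig(.107,-.063,.1015)+np.array([0,.0025,0])
print(delta(g+M[:,2]*.019,M))
E
```

```text
time_s: 2.63
ee_pos: [0.51, 0.1577, 0.0789]
ee_rot: [-2.285, -1.979, -0.192]
wrist_force: [0.7, 0.1, -0.4]
gripper_width: 0.981
time_s: 3.13
ee_pos: [0.512, 0.1566, 0.0814]
ee_rot: [-2.29, -1.978, -0.2]
wrist_force: [0.1, 0.7, -0.1]
gripper_width: 0.594
[-0.08622141  0.03714469  0.06507257] 0.05450164083880689
(array([ 0.28, -0.07, -0.09]), array([ 0.3,  0.2, -0.3]))
```

```bash
python3 -m handwheel '[0.15,0,0,0,0,0,2,0.15,0,0,0,0,0,2,0.15,0,0,0,0,0,2,0.15,0,0,0,0,0,2,0.15,0,0,0,0,0,2,0.15,0,0,0,0,0,2,0.15,0,0,0,0,0,2,0.15,0,0,0,0,0,2]' 12; python3 - <<'E'
from h import *
s=observe();print(s['torque'],s['gripper_width']*91.8,s['ee_pos'])
E
```

```text
time_s: 3.8
ee_pos: [0.5119, 0.1582, 0.0809]
ee_rot: [-2.289, -1.977, -0.198]
wrist_force: [0.3, -0.1, -0.6]
gripper_width: 0.256
[ 3.05902886e-02 -5.02713393e-02 -5.08731917e-05] 23.489363116611223 [0.51194427 0.15822677 0.08094267]
```

```bash
python3 -m handwheel '[0.15,0,0,0,0,0,2,0.15,0,0,0,0,0,2,0.15,0,0,0,0,0,2]' 40; python3 - <<'E'
from h import *
s=observe();print(s['torque'],s['gripper_width']*92,s['ee_pos'],s['wrist_force'])
p=camera_params('wrist');im=capture('wrist'); cv2.imwrite('pics/w4.png',im[:,:,::-1])
Rt=R.from_rotvec(s['ee_rot']).as_matrix(); x=Rt[:,0]; print('roll', np.degrees(np.arctan2(x[2],-x@EY)), Rt[:,1]@EX)
E
```

```text
time_s: 4.05
ee_pos: [0.5119, 0.1583, 0.0809]
ee_rot: [-2.29, -1.979, -0.195]
wrist_force: [-1.3, -6.7, 0.3]
gripper_width: 0.253
[-1.13849453  0.18331788 -0.08725058] 23.265698857873428 [0.5119473  0.15831526 0.08093159] [-1.26899748 -6.67374396  0.32537566]
roll 9.662723236841337 -0.999979245964195
```

View pics/w4.png

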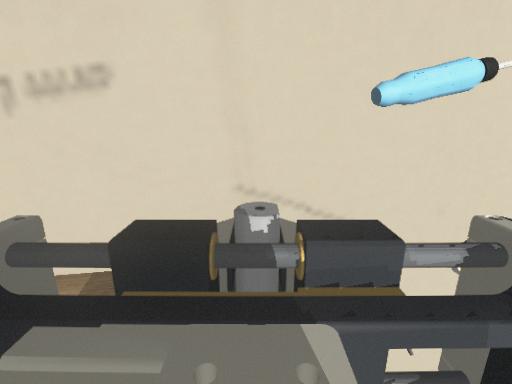

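The fingers stopped at about 23.5–24 mm, so the flat is squared against the left pad at 9.7° above level. I'll turn it 45° about the shaft axis.

```bash
python3 -m handwheel '[0.18,0,0,0,5,0,2,0.37,0,0,0,10,0,2,0.55,0,-0.02,0,15,0,2,0.73,0,-0.06,0,20,0,2]' 40;python3 - <<'E'
from h import *
s=observe();Rt=R.from_rotvec(s['ee_rot']).as_matrix(); x=Rt[:,0]; print('roll', np.degrees(np.arctan2(x[2],-x@EY)), Rt[:,1]@EX,s['wrist_force'],s['torque'],s['gripper_width']*92)
print('axis', s['ee_pos']+Rt@[.002,0,-.021])
E
```

```text
time_s: 4.43
ee_pos: [0.513, 0.1653, 0.0828]
ee_rot: [-2.08, -1.798, -0.558]
wrist_force: [-4.7, -4.8, -8.4]
gripper_width: 0.256
roll 29.874904445712318 -0.9999728338626092 [-4.67470684 -4.83914355 -8.37049984] [-1.75332566  0.98184253  0.29895393] 23.578027180102005
axis [0.51168077 0.15664506 0.10202696]
```

```bash
python3 -m handwheel '[0.18,0,0,0,5,0,2,0.37,0,0,0,10,0,2,0.55,0,-0.02,0,15,0,2,0.73,0,-0.06,0,20,0,2,0.91,0,-0.11,0,25,0,2,0.91,0,-0.11,0,25,0,2,0.91,0,-0.11,0,25,0,2]' 40;python3 - <<'E'
from h import *
s=observe();Rt=R.from_rotvec(s['ee_rot']).as_matrix(); x=Rt[:,0]; print('roll', np.degrees(np.arctan2(x[2],-x@EY)), Rt[:,1]@EX,s['wrist_force'],s['torque'],s['gripper_width']*92)
print('axis', s['ee_pos']+Rt@[.002,0,-.021],s['q'])
E
```

```text
time_s: 5.02
ee_pos: [0.514, 0.1724, 0.0882]
ee_rot: [-1.784, -1.539, -0.926]
wrist_force: [-6.8, -11.8, 5.2]
gripper_width: 0.252
roll 54.84268298253858 -0.9999691404188208 [ -6.81915742 -11.83359991   5.22593892] [-0.77235748  0.50989717  0.64805768] 23.16623984151971
axis [0.51165526 0.15654171 0.10190564] [-0.33525035  0.67453186  1.91067625  1.07598234  1.14992892 -2.53766613]
```

```bash
python3 -m handwheel '[0,0,0,0,0,0,5.5,0,0,0,0,0,0,5.5,0,0,0,0,0,0,5.5,0,0,0,0,0,0,5.5,0,0,0,0,0,0,5.5,0,0,0,0,0,0,5.5]';python3 - <<'E'
from h import *
s=observe();print(s['wrist_force'],s['gripper_width']*92)
c=np.array([.5117,.1566,.1018])
for r in (-50,-40,-30,-20,-10,0,10):
    M=tool(0,r); print(r,*delta(c+.019*M[:,2],M))
E
```

```text
time_s: 5.52
ee_pos: [0.5142, 0.1742, 0.0886]
ee_rot: [-1.782, -1.542, -0.926]
wrist_force: [0.4, 0.2, -0.6]
gripper_width: 0.593
[ 0.4230005   0.2452619  -0.60109028] 54.52014110472764
-50 [-0.1  -0.   -0.32] [ 0.4 -4.8 -0.1]
-40 [-0.43 -0.   -0.38] [  0.3 -14.8  -0.1]
-30 [-0.74 -0.   -0.49] [  0.3 -24.8  -0.2]
-20 [-1.03  0.   -0.65] [  0.3 -34.8  -0.2]
-10 [-1.28  0.   -0.87] [  0.3 -44.8  -0.2]
0 [-1.5   0.   -1.12] [  0.3 -54.8  -0.2]
10 [-1.66  0.01 -1.41] [  0.3 -64.8  -0.3]
```

```bash
python3 -m handwheel '[-0.1,0,-0.3,0.3,-5,0,5.5,-0.27,0,-0.35,0.3,-10,0,5.5,-0.43,0,-0.38,0.3,-15,0,5.5,-0.6,0,-0.43,0.3,-20,0,5.5,-0.74,0,-0.49,0.3,-25,-0.2,5.5,-0.9,0,-0.57,0.3,-30,-0.2,5.5,-1.03,0,-0.65,0.3,-35,-0.2,5.5,-1.16,0,-0.75,0.3,-40,-0.2,5.5,-1.28,0,-0.87,0.3,-45,-0.2,5.5,-1.4,0,-1,0.3,-50,-0.2,5.5]';python3 - <<'E'
from h import *
s=observe();print(s['wrist_force'],s['gripper_width']*92)
c=np.array([.5117,.1566,.1018])
for r in (0,5,10):
    M=tool(0,r); print(r,*delta(c+.019*M[:,2],M))
E
```

```text
time_s: 6.35
ee_pos: [0.5122, 0.1579, 0.0836]
ee_rot: [-2.333, -2.025, -0.094]
wrist_force: [0.0, -0.3, -0.5]
gripper_width: 0.602
[ 0.02319685 -0.34745579 -0.47028012] 55.423775475594
0 [-0.14 -0.03  0.07] [ 0.1 -4.6 -0.1]
5 [-0.31 -0.03  0.05] [ 0.1 -9.6 -0.1]
10 [-0.47 -0.03  0.01] [  0.1 -14.6  -0.1]
```

```bash
python3 -m handwheel '[-0.25,0,0,0,-5,0,5.5,-0.45,0,0,0,-12,0,5.5,-0.45,0,0,0,-14,0,5.5,-0.45,0,0,0,-14,0,5.5]';python3 - <<'E'
from h import *
s=observe();print(s['wrist_force'],s['gripper_width']*92)
c=np.array([.5117,.1566,.1018])
for r in (5,10):
    M=tool(0,r); print(r,*delta(c+.019*M[:,2],M))
p=camera_params('wrist');im=capture('wrist'); crop(im,200,160,310,260,7,'pics/w5.png')
E
```

```text
time_s: 6.68
ee_pos: [0.511, 0.1554, 0.0822]
ee_rot: [2.284, 1.991, -0.186]
wrist_force: [-0.6, -0.3, 0.5]
gripper_width: 0.597
[-0.570751   -0.30978079  0.51053407] 54.968868061065436
5 [-0.05  0.05 -0.06] [-0.   4.3  0.2]
10 [-0.22  0.05 -0.06] [-0.  -0.7  0.2]
```

View pics/w5.png

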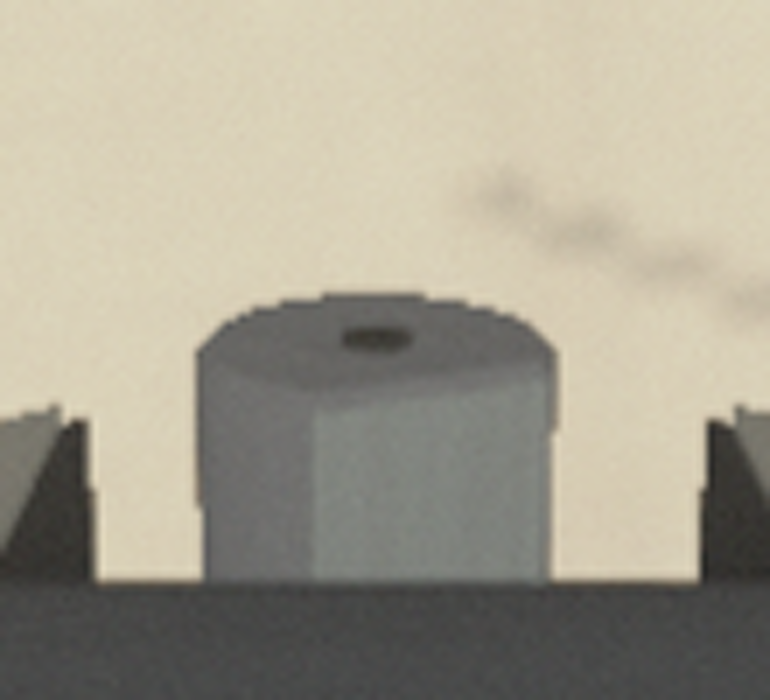

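The flat is now the lighter facet at the top, from (313,400) to (550,370), facing up and to the left as expected. The shaft is about 2 mm left of the jaw centre, so I'll shift and close.

```bash
python3 -m handwheel '[-0.2,0,0,0,0,0,2.5,-0.2,0,0,0,0,0,2.5,-0.2,0,0,0,0,0,2.5,-0.2,0,0,0,0,0,2.5,-0.2,0,0,0,0,0,2.5,-0.2,0,0,0,0,0,2.5,-0.2,0,0,0,0,0,2.5,-0.2,0,0,0,0,0,2.5]' 40;python3 - <<'E'
from h import *
s=observe();Rt=R.from_rotvec(s['ee_rot']).as_matrix(); x=Rt[:,0]; print('roll', np.degrees(np.arctan2(x[2],-x@EY)), s['torque'],s['gripper_width']*92)
print('axis', s['ee_pos']+Rt@[.0,0,-.019])
E
```

```text
time_s: 7.4
ee_pos: [0.5115, 0.1535, 0.0825]
ee_rot: [2.292, 1.988, -0.178]
wrist_force: [2.1, 10.9, -5.4]
gripper_width: 0.297
roll -8.931878118229733 [ 1.81650623 -0.27672307 -0.08212338] 27.308804540336244
axis [0.5118882  0.15641233 0.10126822]
```

```bash
python3 -m handwheel '[0.17,0,0,0,5,0,2.5,0.33,0,-0.03,0,10,0,2.5,0.49,0,-0.07,0,15,0,2.5,0.65,0,-0.12,0,20,0,2.5,0.8,0,-0.18,0,25,0,2.5,0.95,0,-0.26,0,30,0,2.5,1.09,0,-0.34,0,35,0,2.5,1.09,0,-0.34,0,35,0,2.5,1.09,0,-0.34,0,35,0,2.5]' 40;python3 - <<'E'
from h import *
s=observe();Rt=R.from_rotvec(s['ee_rot']).as_matrix(); x=Rt[:,0]; print('roll', np.degrees(np.arctan2(x[2],-x@EY)), s['wrist_force'],s['torque'],s['gripper_width']*92)
print('axis', s['ee_pos']+Rt@[.0,0,-.019])
E
```

```text
time_s: 8.15
ee_pos: [0.5129, 0.1648, 0.0843]
ee_rot: [-2.118, -1.831, -0.489]
wrist_force: [8.7, 22.0, -10.8]
gripper_width: 0.293
roll 26.149294113012346 [  8.65918167  22.01018755 -10.83340319] [ 2.13931076 -1.14112037 -0.32723418] 26.98184264473575
axis [0.5117884  0.15648519 0.10138387]
```

```bash
python3 -m handwheel '[0,0,0,0,0,0,5.5,0,0,0,0,0,0,5.5,0,0,0,0,0,0,5.5,0,0,0,0,0,0,5.5,0,0,0,0,0,0,5.5]';python3 -m handwheel '[0,0,-3,0,0,0,5.5,0,0,-6,0,0,0,5.5,0,0,-8,0,0,0,5.5,0,0,-8,0,0,0,5.5]'; python3 - <<'E'
from h import *
s=observe();print(s['gripper_width'],s['wrist_force'])
tip=jig(.13,-.063,.1015)+np.array([0,.0025,0])
M=tool(30);P=tip-M[:,2]*.085-M[:,1]*(-.035)
print(P,delta(P,M))
E
```

```text
time_s: 8.57
ee_pos: [0.5127, 0.1623, 0.0846]
ee_rot: [-2.119, -1.84, -0.485]
wrist_force: [-0.2, 0.9, -0.4]
gripper_width: 0.582
time_s: 8.9
ee_pos: [0.5098, 0.1265, 0.1601]
ee_rot: [-2.122, -1.843, -0.492]
wrist_force: [0.9, 0.6, 0.6]
gripper_width: 0.596
0.5963604692936046 [0.94461098 0.57960188 0.62629337]
[0.47646257 0.16097579 0.19261216] (array([ 4.07, -3.77, -1.68]), array([-29.1, -25.2,  -6.8]))
```

```bash
python3 -m handwheel '[0,0,-3,0,0,0,9,4.1,-3.8,-1.7,-29,-25.2,-6.8,9,4.1,-3.8,-1.7,-29,-25.2,-6.8,9,4.1,-3.8,-1.7,-29,-25.2,-6.8,9,4.1,-3.8,-1.7,-29,-25.2,-6.8,9,4.1,-3.8,-1.7,-29,-25.2,-6.8,9,4.1,-3.8,-1.7,-29,-25.2,-6.8,9,4.1,-3.8,-1.7,-29,-25.2,-6.8,9,4.1,-3.8,-1.7,-29,-25.2,-6.8,9]'; python3 - <<'E'
from h import *
s=observe();p=camera_params('wrist');im=capture('wrist'); cv2.imwrite('pics/w6.png',im[:,:,::-1])
u=proj(jig(.13,-.063,.1015)+np.array([0,.0025,0]),p)[0].astype(int); print(u, s['q'])
crop(im,u[0]-50,max(0,u[1]-40),u[0]+50,u[1]+45,7,'pics/w6c.png')
E
```

```text
time_s: 9.65
ee_pos: [0.4726, 0.1641, 0.1885]
ee_rot: [2.044, 1.787, 0.468]
wrist_force: [-1.6, -0.3, 0.0]
gripper_width: 0.979
[252 167] [ 0.3197782   0.15332407  2.03538616 -0.44704971  0.52729992 -0.77711748]
```

View pics/w6c.png

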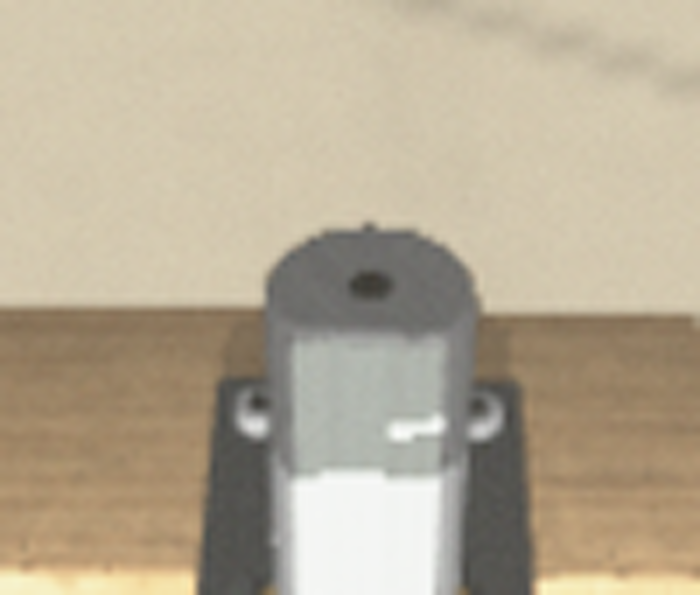

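The flat's edges are at crop columns 292 and 447 and the shaft spans 270–475, so the flat is centred and faces up. Next I'll measure the handle from the top and side views.

```bash
python3 - <<'E'
from h import *
A=[];b=[]
for n,box in(('top',(220,165,290,210)),('side',(255,175,290,215))):
    im=cv2.imread(f'pics/{n}0.png')[:,:,::-1].astype(int); p=camera_params(n)
    m=(im[...,0]>110)&(im[...,1]<90)&(im[...,2]<90); k=np.zeros_like(m);x0,y0,x1,y1=box;k[y0:y1,x0:x1]=1;m&=k
    yy,xx=np.nonzero(m); u=(xx.mean(),yy.mean()); print(n,u,len(xx),xx.min(),xx.max(),yy.min(),yy.max())
    o,v=ray(u,p);v/=np.linalg.norm(v); Q=np.eye(3)-np.outer(v,v);A.append(Q);b.append(Q@o)
P=np.linalg.solve(sum(A),sum(b)); q=P-J0; y,z=q@EY,P[2]
print(P,'jig',q@EX,y,z,'r',np.hypot(y-.001,z-.107),'th',np.arctan2(y-.001,z-.107)-.255)
for a,bb in zip(A,b): print(a@P-bb)
E
```

```text
top (np.float64(262.2011494252874), np.float64(186.40804597701148)) 174 250 274 182 191
side (np.float64(271.7464788732394), np.float64(192.64788732394365)) 71 255 280 187 207
[ 0.59480179 -0.01343109  0.13363045] jig 0.001076743099259834 0.09076425942552939 0.13363044681099262 r 0.09363120723117292 th 1.0273965114682464
[ 1.04573057e-04 -1.93539244e-05  2.14938257e-05]
[-1.04573057e-04  1.93539244e-05 -2.14938257e-05]
```

```bash
cat >> h.py <<'E'
J0=J0+np.array([0,.003,0])
def toolh(a=0):
    """jaws along jig x; y toward +EY; a deg: top of tool leans to +EY if >0"""
    M=np.c_[-EX,EY,-EZ]
    return R.from_rotvec(np.radians(-a)*EX).as_matrix()@M
def hp(th,r=.103): a=th+.255; return jig(.001,.001+r*np.sin(a),.107+r*np.cos(a))
E
python3 - <<'E'
from h import *
M=toolh(0); c=hp(1.02)
P=c.copy();P[2]=.28
print(M[:,2],toolh(20)[:,2]); print(c,delta(P,M))
E
```

```text
[ 0.  0. -1.] [ 0.0476      0.33869163 -0.93969262]
[ 0.59365829 -0.01911898  0.13702467] (array([-16.52,  17.04,  -0.88]), array([ 23. , -23.1,  88.2]))
```

```bash
python3 -m handwheel '[0,3,-3,0,0,0,5.5,0,5,-4,3,-3,12,5.5,-4,8,-4,6,-6,24,5.5,-8,12,-3,10,-10,38,5.5,-12,15,-2,14,-14,52,5.5,-16.5,17,-0.9,23,-23,88,5.5,-16.5,17,-0.9,23,-23,88,5.5,-16.5,17,-0.9,23,-23,88,5.5,-16.5,17,-0.9,23,-23,88,5.5,-16.5,17,-0.9,23,-23,88,5.5]'; python3 -m handwheel '[0,0,0,0,0,0,5.5,0,0,0,0,0,0,5.5]' ; python3 - <<'E'
from h import *
M=toolh(0); c=hp(1.02); P=c.copy();P[2]=.28
print(delta(P,M))
E
```

```text
time_s: 10.53
ee_pos: [0.5942, -0.0213, 0.2807]
ee_rot: [2.967, 0.503, 0.176]
wrist_force: [0.1, 0.4, -0.1]
gripper_width: 0.598
time_s: 10.7
ee_pos: [0.5942, -0.0208, 0.2806]
ee_rot: [2.96, 0.516, 0.179]
wrist_force: [-1.0, 0.7, 0.1]
gripper_width: 0.601
(array([ 0.  , -0.18,  0.03]), array([ 7.1, -7.4, 27.7]))
```

```bash
python3 -m handwheel '[0,-0.2,0,7,-7.4,27.7,5.5,0,-0.2,0,7,-7.4,27.7,5.5,0,-0.2,0,7,-7.4,27.7,5.5,0,-0.2,0,7,-7.4,27.7,5.5,0,-0.2,0,7,-7.4,27.7,5.5,0,-0.2,0,7,-7.4,27.7,5.5]' ; python3 - <<'E'
from h import *
M=toolh(0); c=hp(1.02); P=c.copy();P[2]=.28
s=observe();print(delta(P,M),s['q'])
p=camera_params('wrist');im=capture('wrist'); cv2.imwrite('pics/w7.png',im[:,:,::-1])
print(proj([hp(1.02,.0625),hp(1.02,.1275),hp(1.02)],p))
E
```

```text
time_s: 11.2
ee_pos: [0.5931, -0.0186, 0.2806]
ee_rot: [3.131, -0.218, 0.002]
wrist_force: [0.0, 0.7, -0.3]
gripper_width: 0.599
(array([0.06, 0.04, 0.06]), array([ 0.2, -0.1,  0.1])) [-0.15887184  0.43811432  1.22857249 -0.00307791  1.47362456 -0.01984389]
[[256.97969476 149.3183897 ]
 [256.96757253 205.35660022]
 [256.97229834 184.13276486]]
```

View pics/w7.png

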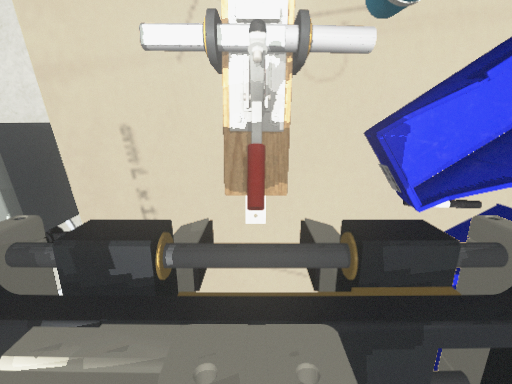

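The handle is at columns 248–265, rows 145–210, against a prediction of column 257, rows 149–205. I'll go down and pinch it.

```bash
python3 -m handwheel '[0,0,4,0,0,0,5.5,0,0,8,0,0,0,5.5,0,0,12,0,0,0,5.5,0,0,15,0,0,0,5.5,0,0,16.2,0,0,0,5.5,0,0,16.2,0,0,0,5.5]' ; python3 -m handwheel '[0,0,0,0,0,0,1,0,0,0,0,0,0,1,0,0,0,0,0,0,1,0,0,0,0,0,0,1,0,0,0,0,0,0,1,0,0,0,0,0,0,1,0,0,0,0,0,0,1]' 12; python3 - <<'E'
from h import *
s=observe();print(s['gripper_width']*92,s['wrist_force'],s['torque'])
c=jig(0,.001,.107); g=s['ee_pos']+R.from_rotvec(s['ee_rot']).as_matrix()[:,2]*-.019
d=g-c; y,z=d@EY,d[2]; print('r',np.hypot(y,z),'ang',np.arctan2(y,z))
M=toolh(0)
for th in (1.02,.9,.8,.7,.6,.5,.4,.3,.2,.1,.05,0,-.03):
    P=hp(th)+.019*M[:,2]; print(th,*delta(P,M))
E
```

```text
time_s: 11.75
ee_pos: [0.5905, -0.0182, 0.1155]
ee_rot: [3.131, -0.217, -0.009]
wrist_force: [-0.3, -0.1, -0.6]
gripper_width: 0.602
time_s: 12.33
ee_pos: [0.5925, -0.0192, 0.1192]
ee_rot: [3.13, -0.225, -0.001]
wrist_force: [-3.6, -0.3, 2.1]
gripper_width: 0.213
19.60145322918522 [-3.60799503 -0.34302379  2.13466961] [-0.1628618   0.54420808 -0.05180788]
r 0.10350051931735584 ang 1.2646637621127943
1.02 [ 0.11 -0.02  0.12] [ 0.2  0.  -0.2]
0.9 [ 0.11 -0.45 -1.04] [ 0.2  0.  -0.2]
0.8 [ 0.11 -0.91 -1.96] [ 0.2  0.  -0.2]
0.7 [ 0.11 -1.46 -2.84] [ 0.2  0.  -0.2]
0.6 [ 0.1  -2.09 -3.65] [ 0.2  0.  -0.2]
0.5 [ 0.1  -2.8  -4.39] [ 0.2  0.  -0.2]
0.4 [ 0.1  -3.58 -5.06] [ 0.2  0.  -0.2]
0.3 [ 0.09 -4.43 -5.65] [ 0.2  0.  -0.2]
0.2 [ 0.09 -5.33 -6.15] [ 0.2  0.  -0.2]
0.1 [ 0.09 -6.27 -6.56] [ 0.2  0.  -0.2]
0.05 [ 0.08 -6.76 -6.73] [ 0.2  0.  -0.2]
0 [ 0.08 -7.25 -6.88] [ 0.2  0.  -0.2]
-0.03 [ 0.08 -7.55 -6.95] [ 0.2  0.  -0.2]
```

```bash
python3 -m handwheel '[0,-0.2,-0.5,0,0,0,1,0,-0.45,-1.04,0,0,0,1,0,-0.65,-1.5,0,0,0,1,0,-0.91,-1.96,0,0,0,1,0,-1.2,-2.4,0,0,0,1,0,-1.46,-2.84,0,0,0,1,0,-1.46,-2.84,0,0,0,1]'; python3 - <<'E'
from h import *
s=observe();print(s['gripper_width']*92,s['wrist_force'],s['torque'])
c=jig(0,.001,.107); g=s['ee_pos']+R.from_rotvec(s['ee_rot']).as_matrix()[:,2]*-.019
d=g-c; y,z=d@EY,d[2]; print('r',np.hypot(y,z),'th',np.arctan2(y,z)-.255)
M=toolh(0)
for th in (.7,.6,.5,.4,.3,.2,.1,.05,0,-.03):
    P=hp(th)+.019*M[:,2]; print(th,*delta(P,M))
p=camera_params('wrist');im=capture('wrist'); cv2.imwrite('pics/w8.png',im[:,:,::-1])
im=capture('side');crop(im,215,130,335,230,6,'pics/s8.png')
E
```

```text
time_s: 12.92
ee_pos: [0.5948, -0.0044, 0.1484]
ee_rot: [3.129, -0.225, -0.0]
wrist_force: [-5.5, -3.2, 2.1]
gripper_width: 0.215
19.783023968419513 [-5.50790095 -3.24005888  2.0745127 ] [-0.60569418  0.93742423 -0.01945798]
r 0.10320833447368227 th 0.6909598859325575
0.7 [0.09 0.03 0.09] [ 0.2 -0.  -0.2]
0.6 [ 0.09 -0.6  -0.72] [ 0.2 -0.  -0.2]
0.5 [ 0.09 -1.31 -1.47] [ 0.2 -0.  -0.2]
0.4 [ 0.09 -2.1  -2.14] [ 0.2 -0.  -0.2]
0.3 [ 0.08 -2.94 -2.73] [ 0.2 -0.  -0.2]
0.2 [ 0.08 -3.84 -3.23] [ 0.2 -0.  -0.2]
0.1 [ 0.08 -4.78 -3.64] [ 0.2 -0.  -0.2]
0.05 [ 0.07 -5.27 -3.81] [ 0.2 -0.  -0.2]
0 [ 0.07 -5.76 -3.95] [ 0.2 -0.  -0.2]
-0.03 [ 0.07 -6.06 -4.03] [ 0.2 -0.  -0.2]
```

View pics/s8.png

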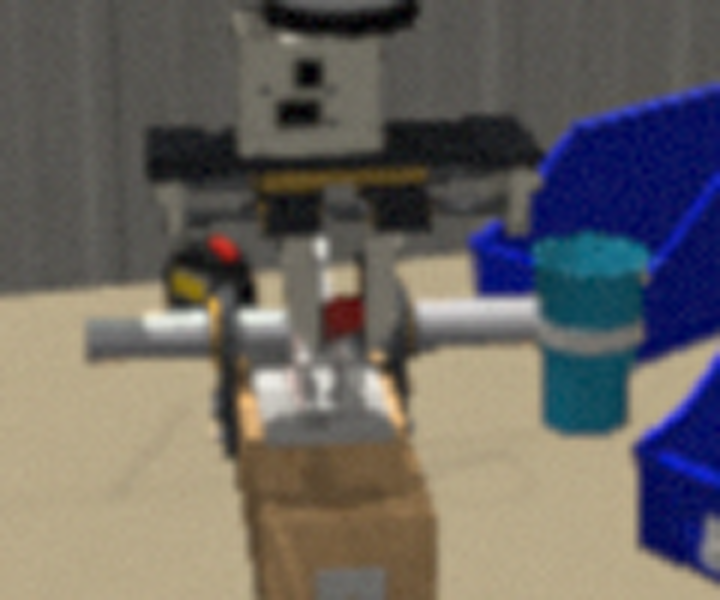

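View pics/w8.png

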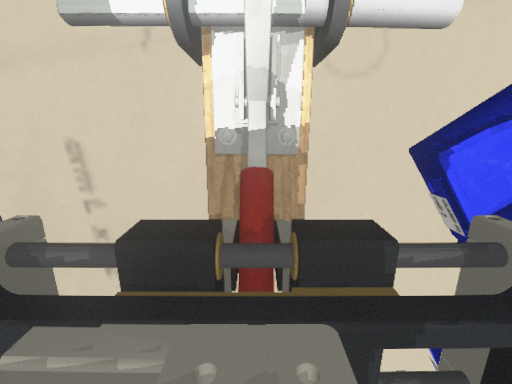

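The handle (red, columns 240–273) is between the pads and has come up with the gripper. Continuing the arc.

```bash
python3 -m handwheel '[0.09,-0.3,-0.36,0,0,0,1,0.09,-0.6,-0.72,0,0,0,1,0.09,-1.31,-1.47,0,0,0,1,0.09,-2.1,-2.14,0,0,0,1,0.09,-2.94,-2.73,0,0,0,1,0.09,-3.84,-3.23,0,0,0,1,0.09,-4.3,-3.45,0,0,0,1,0.09,-4.78,-3.64,0,0,0,1,0.09,-4.78,-3.64,0,0,0,1]'; python3 - <<'E'
from h import *
s=observe();print(s['gripper_width']*92,s['wrist_force'],s['torque'])
c=jig(0,.001,.107); g=s['ee_pos']+R.from_rotvec(s['ee_rot']).as_matrix()[:,2]*-.019
d=g-c; y,z=d@EY,d[2]; print('r',np.hypot(y,z),'th',np.arctan2(y,z)-.255)
M=toolh(0)
for th in (.1,.05,0,-.03,-.06):
    P=hp(th)+.019*M[:,2]; print(th,*delta(P,M))
E
```

```text
time_s: 13.77
ee_pos: [0.6021, 0.0438, 0.1842]
ee_rot: [3.13, -0.224, -0.002]
wrist_force: [-6.7, -0.7, 4.0]
gripper_width: 0.215
19.752179965474454 [-6.65484157 -0.67756182  3.96196137] [-0.22888264  0.95410301 -0.12165956]
r 0.10237637309920088 th 0.09327632590844015
0.1 [ 0.04  0.08 -0.03] [ 0.2  0.1 -0.2]
0.05 [ 0.04 -0.41 -0.2 ] [ 0.2  0.1 -0.2]
0 [ 0.04 -0.9  -0.35] [ 0.2  0.1 -0.2]
-0.03 [ 0.04 -1.2  -0.42] [ 0.2  0.1 -0.2]
-0.06 [ 0.04 -1.5  -0.49] [ 0.2  0.1 -0.2]
```

Now the last part, going slightly past home while watching the force.

```bash
python3 -m handwheel '[0,-0.25,-0.1,0,0,0,1,0,-0.5,-0.2,0,0,0,1,0,-0.75,-0.28,0,0,0,1,0,-1,-0.36,0,0,0,1,0,-1,-0.36,0,0,0,1]'; python3 - <<'E'
from h import *
s=observe();print(s['gripper_width']*92,s['wrist_force'],s['torque'])
c=jig(0,.001,.107); g=s['ee_pos']+R.from_rotvec(s['ee_rot']).as_matrix()[:,2]*-.019
d=g-c; y,z=d@EY,d[2]; print('r',np.hypot(y,z),'th',np.arctan2(y,z)-.255)
E
```

```text
time_s: 14.18
ee_pos: [0.6035, 0.0534, 0.1873]
ee_rot: [3.13, -0.224, -0.002]
wrist_force: [-5.0, -0.5, 0.1]
gripper_width: 0.219
20.10362424992791 [-4.99219265 -0.46523545  0.07674964] [-0.3144911   0.82909853 -0.11639166]
r 0.10244891059471405 th -0.005300987424446624
```

```bash
python3 -m handwheel '[0,-0.15,-0.03,0,0,0,1,0,-0.3,-0.06,0,0,0,1,0,-0.3,-0.06,0,0,0,1]'; python3 -m handwheel '[0,-0.15,-0.03,0,0,0,1,0,-0.3,-0.06,0,0,0,1,0,-0.3,-0.06,0,0,0,1]'; python3 - <<'E'
from h import *
s=observe();print(s['gripper_width']*92,s['wrist_force'],s['torque'])
c=jig(0,.001,.107); g=s['ee_pos']+R.from_rotvec(s['ee_rot']).as_matrix()[:,2]*-.019
d=g-c; y,z=d@EY,d[2]; print('r',np.hypot(y,z),'th',np.arctan2(y,z)-.255)
E
```

```text
time_s: 14.43
ee_pos: [0.6038, 0.0552, 0.1877]
ee_rot: [3.128, -0.225, -0.003]
wrist_force: [-5.5, -5.1, 0.0]
gripper_width: 0.218
time_s: 14.68
ee_pos: [0.6038, 0.0558, 0.1878]
ee_rot: [3.124, -0.226, -0.005]
wrist_force: [-6.1, -12.4, -1.6]
gripper_width: 0.216
19.847747546769284 [ -6.12045167 -12.38229616  -1.57914955] [-2.11734097  0.9872464  -0.04850798]
r 0.10235840773222311 th -0.031177463573106773
```

The force rose to 12 N against a hard stop at an estimated −0.03 rad, which is home within calibration error. Releasing and backing off.

```bash
python3 -m handwheel '[0,0,0,0,0,0,5,0,0,0,0,0,0,5,0,0,0,0,0,0,5,0,0,0,0,0,0,5,0,0,0,0,0,0,5]'; python3 -m handwheel '[0,0,-3,0,0,0,5,0,0,-7,0,0,0,5,0,1,-11,0,0,0,5,0,5,-13,0,0,0,5,0,9,-13,0,0,0,5,0,12,-13,0,0,0,5,0,12,-13,0,0,0,5]'; python3 - <<'E'
from h import *
im=capture('wrist'); cv2.imwrite('pics/w9.png',im[:,:,::-1])
im=capture('side');crop(im,215,130,335,230,6,'pics/s9.png')
im=capture('top');crop(im,165,130,305,235,5.5,'pics/t9.png')
p=camera_params('wrist'); print(proj([hp(0,.0625),hp(0,.1275),hp(.055,.1275),jig(0,-.063,.1115)],p))
E
```

```text
time_s: 15.1
ee_pos: [0.6055, 0.0591, 0.1886]
ee_rot: [3.13, -0.224, 0.002]
wrist_force: [-0.8, 0.3, -0.1]
gripper_width: 0.518
time_s: 15.68
ee_pos: [0.5875, -0.0648, 0.3194]
ee_rot: [3.127, -0.233, 0.003]
wrist_force: [-0.3, -0.9, -0.3]
gripper_width: 0.547
[[255.90598817  69.45552265]
 [255.99538288  76.31727546]
 [256.03294723  84.99546284]
 [256.41227854   6.62715186]]
```

View pics/s9.png

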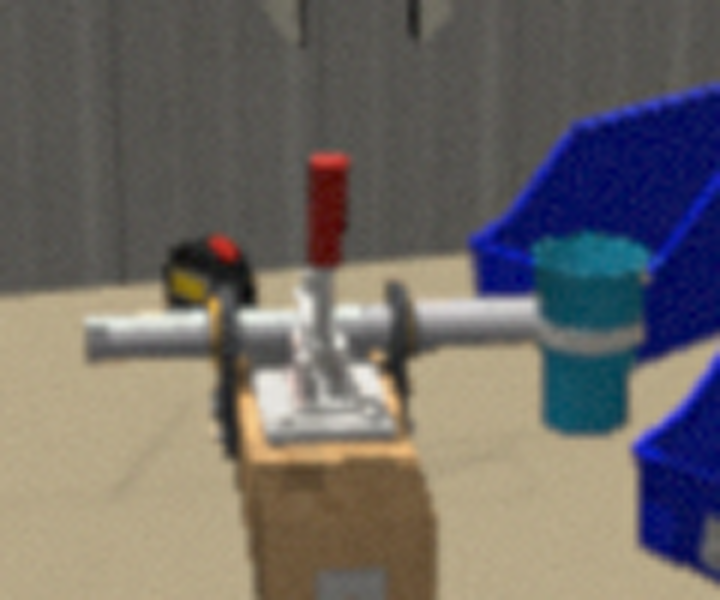

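View pics/w9.png

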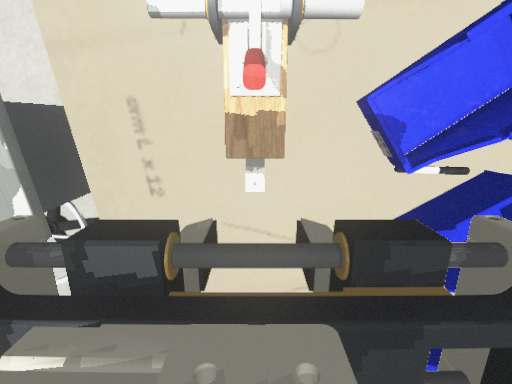

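View pics/t9.png

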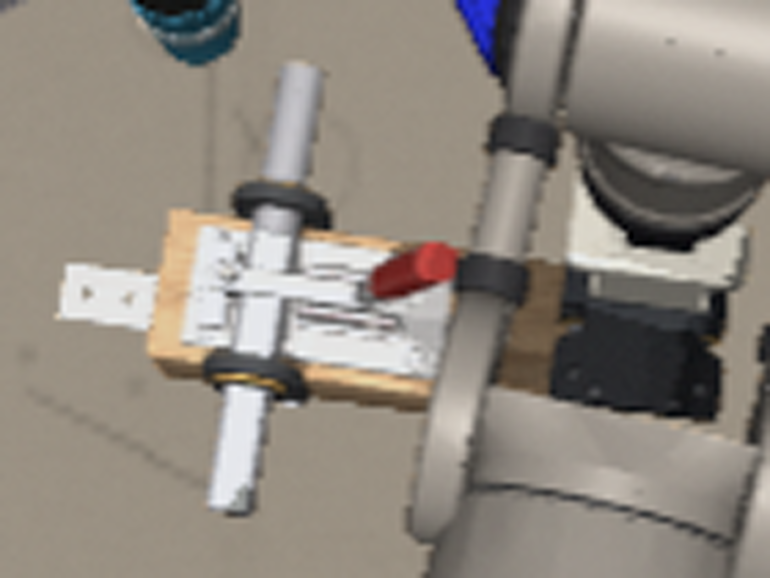

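Side: the handle is upright, with its cap at (329,160) in the crop. Top: the bar lies across the shaft at about (250,290), and the cap is at (437,262). I'll check the lever angle by triangulation and look at the flat once more.

```bash
python3 - <<'E'
from h import *
A=[];b=[]
for n,u in(('top',np.array([437,262])/5.5+[164.6,129.6]),('side',np.array([329,161])/6+[214.6,129.6])):
    o,v=ray(u,camera_params(n));v/=np.linalg.norm(v);Q=np.eye(3)-np.outer(v,v);A.append(Q);b.append(Q@o)
P=np.linalg.solve(sum(A),sum(b))
for J in (J0,J0-[0,.003,0]):
    d=P-J; y,z=d@EY-.001,P[2]-.107; print(P,d@EX,np.hypot(y,z),np.arctan2(y,z)-.255, A[0]@P-b[0])
tip=jig(.13,-.063,.1015); M=tool(30);Q=tip-M[:,2]*.085-M[:,1]*(-.035)
print(Q,delta(Q+[-.03,0,.08],M)); print(delta(Q,M))
E
```

```text
[0.60165977 0.03941988 0.23216381] 0.0012234195392609528 0.1312318893938162 0.050287200720633585 [ 2.73440811e-04 -5.38812775e-05  6.02419343e-05]
[0.60165977 0.03941988 0.23216381] 0.0016409388421411491 0.13036975773375176 0.028551643561187334 [ 2.73440811e-04 -5.38812775e-05  6.02419343e-05]
[0.47646257 0.16147579 0.19261216] (array([-17.19, -19.84,   4.54]), array([-23.3,  23.7, -88. ]))
(array([-14.23, -20.3 ,  12.54]), array([-23.3,  23.7, -88. ]))
```

```bash
python3 - <<'E'
from h import *
im=cv2.imread('pics/w9.png'); cv2.imwrite('pics/w9c.png',cv2.resize(im[0:110,195:315],None,fx=5,fy=5,interpolation=cv2.INTER_CUBIC))
E
python3 -m handwheel '[0,0,-3,0,0,0,5,-2,-4,-2,0,0,-10,5,-6,-8,0,-5,5,-25,5,-10,-12,1,-10,10,-40,5,-14,-16,3,-15,15,-60,5,-17.2,-19.8,4.5,-23.3,23.7,-88,5,-17.2,-19.8,4.5,-23.3,23.7,-88,5,-17.2,-19.8,4.5,-23.3,23.7,-88,5,-17.2,-19.8,4.5,-23.3,23.7,-88,5,-17.2,-19.8,4.5,-23.3,23.7,-88,5]'
```

```text
time_s: 16.67
ee_pos: [0.4445, 0.1638, 0.2726]
ee_rot: [2.543, 1.278, 0.343]
wrist_force: [0.4, 1.0, 0.7]
gripper_width: 0.544
```

View pics/w9c.png

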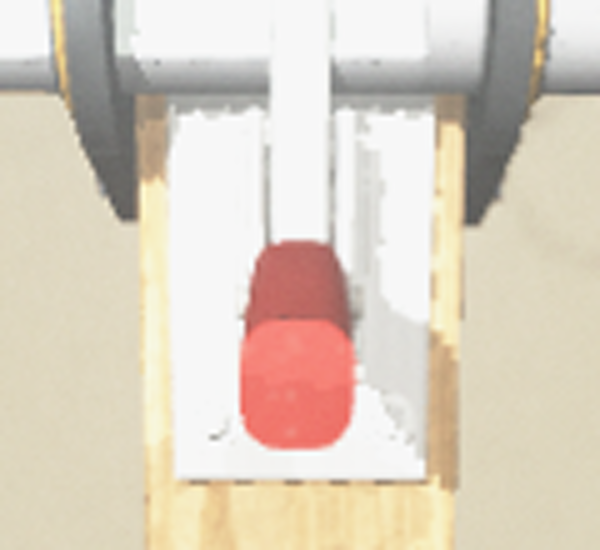

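```bash
python3 - <<'E'
from h import *
tip=jig(.13,-.063,.1015); M=tool(30);Q=tip-M[:,2]*.085-M[:,1]*(-.035)
print(delta(Q,M))
E
```

```text
(array([ 0.97, -0.25,  8.56]), array([ -8.3,   7.3, -27.2]))
```

The handle cap is at row 77 in the wrist view. The prediction is 76.3 for home and 85 for a bar stopped on the round, so the clamp is home. Last look at the flat.

```bash
python3 -m handwheel '[1,-0.3,2,-8.3,7.3,-27.2,5,1,-0.3,4.5,-8.3,7.3,-27.2,5,1,-0.3,6.5,-8.3,7.3,-27.2,5,1,-0.3,6.5,-8.3,7.3,-27.2,5,1,-0.3,6.5,-8.3,7.3,-27.2,5,1,-0.3,6.5,-8.3,7.3,-27.2,5]'; python3 - <<'E'
from h import *
p=camera_params('wrist');im=capture('wrist')
u=proj(jig(.13,-.063,.1015),p)[0].astype(int); print(u)
crop(im,u[0]-50,max(0,u[1]-40),u[0]+50,u[1]+45,7,'pics/w10c.png')
im=capture('top');cv2.imwrite('pics/t10.png',im[:,:,::-1])
E
```

```text
time_s: 17.17
ee_pos: [0.4705, 0.1623, 0.212]
ee_rot: [2.056, 1.763, 0.473]
wrist_force: [0.2, -0.3, 0.1]
gripper_width: 0.545
[255 153]
```

View pics/w10c.png

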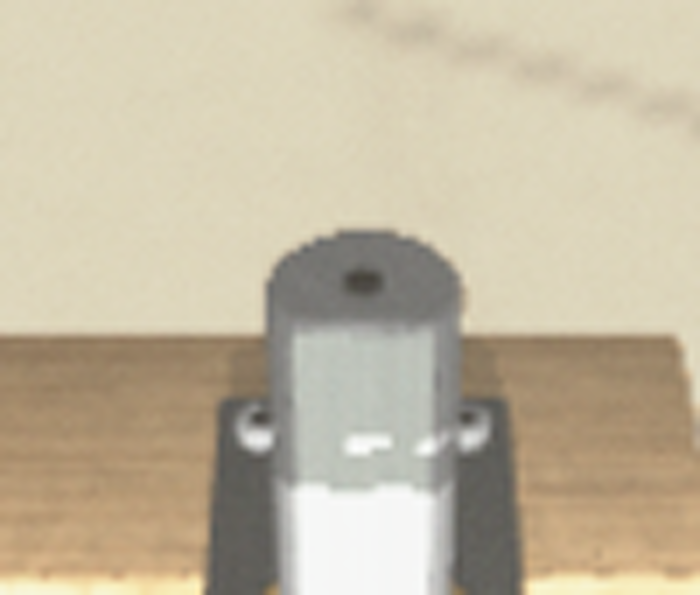

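View pics/t10.png

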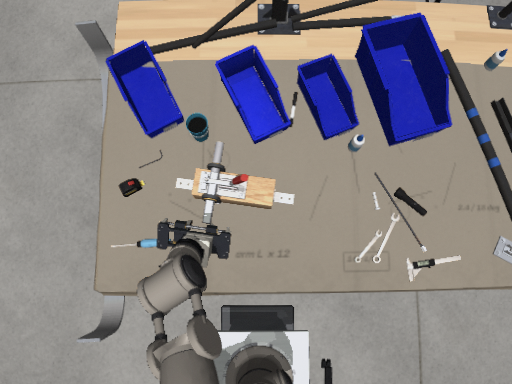

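The flat is still centred and level, with edges at 292 and 437 on a shaft spanning 268–461. The bar is on it, the tools are where they were, and the robot is touching nothing. Handing in.

```bash
python3 - <<'E'
from station import *
print(observe()['wrist_force']); print(hand_in())
E
```

```text
[0.25369028 0.32688287 0.26147338]
the job is handed in; nothing more can be done
None
```

The flat now faces straight up, the clamp is fully home with its bar across the flat, and the job is handed in at about 17 s of robot time.

**What I did:** The wrist camera showed the flat facing the robot's left, about 10–15° above level. I squared it with a grip at the flat end, where the fingers closed to 24 mm. I then turned the shaft 45° and, after a re-grip, another 35°. Last, I pinched the red handle, swung the clamp over until it met a hard stop at about 12 N, let go and backed off.

**Last checks:**
- **Flat:** it looks centred and level in the last wrist picture. The turn adds up to 89.9°, where straight up is 90°.
- **Clamp, wrist view:** the handle's cap is at row 77. Fully home predicts 76.3, and a bar stopped on the round predicts 85.
- **Clamp, arm position at the stop:** it gave about −0.03 rad, consistent with home.
- **Tools:** in the last top view they lie as before; the robot was touching nothing.

**One check disagreed:** a rough triangulation of the cap from the low-resolution top and side pictures gave 0.03–0.05 rad. That is close to the 0.055 of a bar stopped on the round. I put it down to pixel error and trusted the closer wrist view, the hard stop and the upturned flat.

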